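# Sort the gold fork parts into their dishes

### The arm

A 6-joint arm with a two-finger parallel gripper is mounted at the origin on the work surface. World frame = base frame: x ahead of the robot, y to its left, z up, the work surface at z = 0. Lengths are in m, angles in rad, forces in N, time in s.
With the tool pointing down it reaches from about 0.425 to 0.95 m from the base axis. Payload 14.7 kg.
Tool frame: the origin (TCP) lies midway between the tips of the shut fingers; the grasp point (between the pads) lies r.tcp_to_grasp behind it (r.tcp_to_grasp is the distance from the TCP to the grasp point, in m); z points along the fingers, y is the direction in which the jaws open and shut (so a half turn about z gives the same grasp; the last joint's range is limited). The gripper opens to 85 mm and grips with 20 to 120 N. Pads are 22 mm wide; open, the fingers measure 114 mm over their backs; the gripper's body (76 mm by 85 mm) begins 54 mm behind the grasp point. The pads swing forward as they close: fully open they stand 13 mm farther back than shut.
Start: joints at [-0.047, 0.48, 1.596, -0, 1.065, -0.047], TCP at [0.65, 0, 0.231] pointing down, gripper open.
Joint ranges: [-2.75, 2.75], [-0.82, 2.05], [0.23, 2.67], [-1.56, 4.7], [0.09, 2.69], [-2.92, 2.92]. Speed limits (rad/s): [1.89, 1.89, 2.39, 3.01, 3.01, 3.01].

### API

Orientations are given as [roll, pitch, yaw] about the fixed x, y, z axes, in that order (R = Rz(yaw) Ry(pitch) Rx(roll)).
In Python, from cell import readout, cams, job, r gives the robot as it stands.
- The arm moves only by the tool arm_command, never from a script. Its arguments are lists of equal length, an entry for each row: "jaw": the opening, from 0 (shut) to 1 (fully open); "translation": the shift along the tool's x, y, z in cm, a list of three; "roll": the turn about the tool's z in degrees. A call has 1 to 12 rows; each row is the pose to reach, as a shift and turn from the pose commanded when the call began, along the tool's axes at that moment; what a row does not reach only later rows make up. A row lasts 1/12 s, in which the tool goes at most 41.7 mm and 7.16 degrees, less where a joint would pass 70% of its speed; a pose out of reach is approached as far as the arm can. A call with a gripper value outside its range is refused whole. The fingers move at their own pace and stop on an object; the grip force is fixed at half the most. Time passes only in rows, so rows that repeat a pose let the fingers close. It gives the time, the measured TCP pose, the force and the opening at its end, in the units of the state.
- readout.observe(): the state, without advancing time (a new reading comes with each control period).
- cams.snapshot(name): name is "scene" or "side" or "wrist"; returns a dict with "img" (400x640x3 uint8, blue, green, red), "fx", "fy", "cx", "cy" (pixels), "k1" (the pictures are not rectified: a ray, as slopes to the right and down, at radius r is drawn at 1 + k1 r^2 times it, then the intrinsics apply), "eye" and "orientation" of the camera in the world; the wrist camera has in their place "mount" (4x4, takes a point from camera to tool coordinates, whose origin is the TCP and whose axes are the flange's). Camera axes: x right, y up, looking along -z (the intrinsics and any distortion apply to the point x, -y, -z); pixel columns grow to the right and rows downward; lengths in m; the calibration is good to about 2 mm. A picture is of the moment at which its call begins: read the wrist's pose just before it. There is no depth.
- job.job_done(): hands the job in, once; it reports no verdict.
The state is a dict: "time_s": time; "joint_pos": joint angles; "joint_vel": joint speeds; "tau": joint torques, N m; "tool_pos": TCP position; "eef_rot": TCP orientation; "force": force on the tool from outside, world axes, zero at the start; "torque": the same for the moment, N m; "finger_gap": finger opening in m.
Only numpy, scipy, OpenCV 4.12 (cv2) and the standard library are available. Lean on these libraries where they do the work, as an engineer would, in place of code of your own. Each camera call takes 0.05 s, during which the arm holds its last target.

### The job

Sort the four gold fork parts into the magnetic dishes: the hexagonal top cap in the red dish, the ring-shaped collar in the blue dish, the solid round piston in the green dish and the rectangular axle block in the white dish. Set each one down gently, without dropping it, so that it stands upright as it does now, flat on the floor of its dish. Leave the two black parts standing where they are.

Things in the scene. Friction and masses are not known exactly. Their poses are not given: they have to be found in the camera images.
- gold_cap: hexagonal gold fork top cap standing upright: hexagonal prism 36 mm across flats (42 mm across corners), 34 mm high, with a small red dial (18 mm across, 6 mm high) on top, 40 mm in all. Origin: centre of its underside; z up; one pair of flats faces +y and -y, the others every 60 degrees. About 70 g.
- gold_collar: Gold ring-shaped collar (short tube) standing upright: 44 mm outside, 26 mm bore, 36 mm high. Origin: centre of its underside; z up. About 70 g.
- gold_piston: Gold solid round piston standing upright: cylinder 30 mm across, 42 mm high, two thin black seal lines round it and a small black dot on its top. Origin: centre of its underside; z up. About 60 g.
- gold_block: Gold rectangular axle block standing upright: 38 mm along its x, 24 mm along its y, 36 mm high, two black screw holes on top. Origin: centre of its underside; z up. About 80 g.
- dish_red: Red round magnetic parts dish, held fast to the bench (does not move): 80 mm across outside, 72 mm across inside, rim 7 mm high, flat inner floor 3 mm above the bench. Origin: centre of its underside, on the bench; z up.
- dish_blue: Blue round magnetic parts dish, held fast to the bench (does not move): 80 mm across outside, 72 mm across inside, rim 7 mm high, flat inner floor 3 mm above the bench. Origin: centre of its underside, on the bench; z up.
- dish_green: Green round magnetic parts dish, held fast to the bench (does not move): 80 mm across outside, 72 mm across inside, rim 7 mm high, flat inner floor 3 mm above the bench. Origin: centre of its underside, on the bench; z up.
- dish_white: White round magnetic parts dish, held fast to the bench (does not move): 80 mm across outside, 72 mm across inside, rim 7 mm high, flat inner floor 3 mm above the bench. Origin: centre of its underside, on the bench; z up.
- black_cap: Not to be moved: hexagonal black fork top cap standing upright: hexagonal prism 36 mm across flats (42 mm across corners), 34 mm high, with a small red dial (18 mm across, 6 mm high) on top, 40 mm in all. Origin: centre of its underside; z up; one pair of flats faces +y and -y, the others every 60 degrees.
- black_collar: Not to be moved: black ring-shaped collar (short tube) standing upright: 44 mm outside, 26 mm bore, 36 mm high. Origin: centre of its underside; z up. All parts and dishes stand on the bench at least about 95 mm apart, centre to centre; a loose silver socket (24 mm across, 45 mm high) and a grey rubber bumper (34 mm across, 30 mm high) stand among them and are not part of the job.
Mind the look-alikes: they are no part of the job. Of the things that look like the dish_white, take the one that is farthest to the robot's left at the start. Of the things shaped like the dish_red, the red one is meant.

How it is judged:
By the outcome, as a careful person would: the job done as asked, in the order asked, and still so for the second after the job is handed in, with the robot touching nothing.
It also fails if it takes over 93 s, if anything falls off the work surface, if the arm or the gripper's body presses on something with over 40 N, if the wrist force passes 120 N, or if a joint passes its speed limit or range.

## Working session

There is one attempt and no reset: what is moved stays moved. The work goes in short steps, Python scripts to look and compute and a tool call to move; the robot and the scene stay as the last step left them, time stands still between calls to the robot, and variables do not carry over. Pictures are saved under pics/ and viewed, and the job is handed in when it is done.

Besides the shell and the picture viewer there is one more tool, called after "Call:" as name(argument=value, ...), one argument or row to a line, values as JSON. arm_command: Moves the arm, as the interface text tells. Its arguments: {"type":"object","properties":{"jaw":{"type":"array"},"translation":{"type":"array"},"roll":{"type":"array"}},"required":["jaw","translation","roll"]}

```bash
mkdir -p pics; ls
python3 - <<'E'
from cell import readout,cams,job,r
import cv2,numpy as np
s=readout.observe();print(s)
print(r.tcp_to_grasp)
for n in("scene","side","wrist"):
    d=cams.snapshot(n);cv2.imwrite(f"pics/{n}0.png",d["img"])
    print(n,{k:v for k,v in d.items() if k!="img"})
E
```

```text
pics
{'time_s': 0.0, 'joint_pos': array([-4.65962078e-02,  4.80807754e-01,  1.59685148e+00,  8.56712689e-06,
        1.06511985e+00, -4.65729538e-02]), 'joint_vel': array([ 5.63129255e-04,  1.29519646e-04, -8.63460578e-05,  7.04352507e-04,
       -2.04781389e-04, -1.84210703e-03]), 'tau': array([ 2.41355090e-03, -9.50650907e+01, -4.30184269e+01, -5.27583288e-04,
        1.24796593e-02,  1.26860105e-04]), 'tool_pos': array([6.49594759e-01, 4.51345567e-05, 2.30696372e-01]), 'eef_rot': array([-3.14040786e+00, -6.27173676e-05,  1.57076888e+00]), 'force': array([ 0.10225536,  0.67286145, -1.24362573]), 'torque': array([0.01991236, 0.06021895, 0.00860143]), 'finger_gap': 0.08552667731080689}
0.0187
scene {'fx': 405.30857676968867, 'fy': 405.30857676968867, 'cx': 317.59082845627216, 'cy': 191.57125062744137, 'k1': -0.040377145544788044, 'eye': array([ 1.20605868, -0.1504098 ,  0.63874457]), 'orientation': array([ 0.88516441, -0.01129082,  1.40252012])}
side {'fx': 454.9022564891424, 'fy': 454.9022564891424, 'cx': 314.96395026033235, 'cy': 206.93256889506108, 'k1': -0.10264844739492673, 'eye': array([ 0.12200804, -0.56783162,  0.65147915]), 'orientation': array([ 0.83673048, -0.01172917, -0.58318106])}
wrist {'fx': 282.119327072348, 'fy': 282.119327072348, 'cx': 319.85374120040035, 'cy': 192.00075570467808, 'k1': -0.03384335758116515, 'mount': array([[ 2.62617553e-04,  9.55556313e-01,  2.94808520e-01,
         7.44198682e-02],
       [ 9.99999962e-01, -2.26441444e-04, -1.56847541e-04,
         4.38551279e-04],
       [-8.31197909e-05,  2.94808550e-01, -9.55556336e-01,
        -1.44008458e-01],
       [ 0.00000000e+00,  0.00000000e+00,  0.00000000e+00,
         1.00000000e+00]])}
```

View pics/scene0.png

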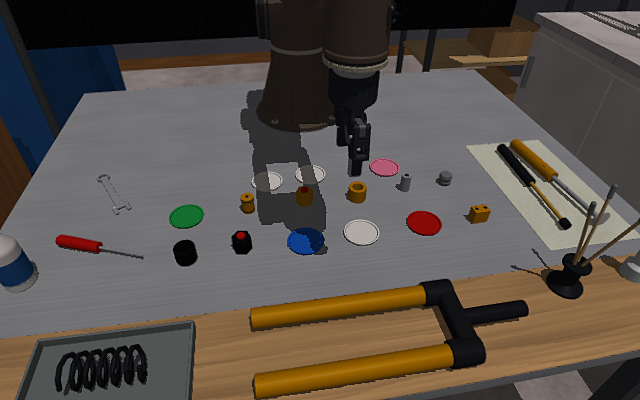

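View pics/side0.png

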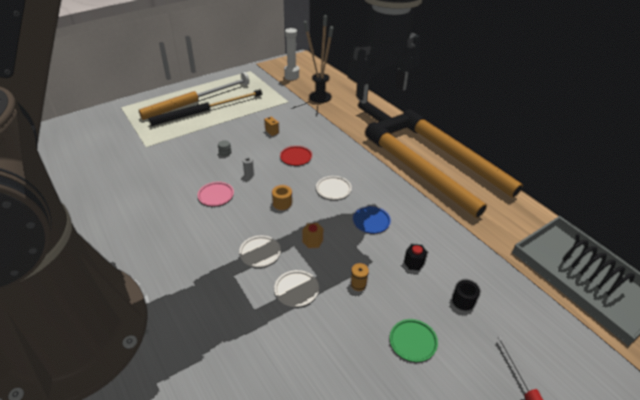

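View pics/wrist0.png

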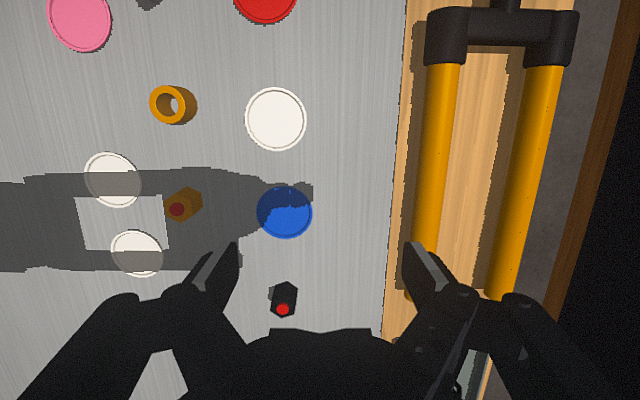

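```bash
cat > h.py <<'E'
from cell import readout,cams,job,r
import cv2,numpy as np
from scipy.spatial.transform import Rotation as Ro
def campose(d,s=None):
    if "eye" in d: return np.array(d["eye"]),Ro.from_euler("xyz",d["orientation"]).as_matrix()
    T=np.eye(4);T[:3,:3]=Ro.from_euler("xyz",s["eef_rot"]).as_matrix();T[:3,3]=s["tool_pos"]
    M=T@d["mount"];return M[:3,3],M[:3,:3]
def ray(d,uv,s=None):
    e,R=campose(d,s)
    K=np.array([[d["fx"],0,d["cx"]],[0,d["fy"],d["cy"]],[0,0,1]])
    p=cv2.undistortPoints(np.array(uv,float).reshape(-1,1,2),K,np.array([d["k1"],0,0,0,0])).reshape(-1,2)
    return e,np.c_[p[:,0],-p[:,1],-np.ones(len(p))]@R.T
def onz(d,uv,z,s=None):
    e,v=ray(d,uv,s);return e+v*((z-e[2])/v[:,2])[:,None]
def proj(d,P,s=None):
    e,R=campose(d,s);q=(np.atleast_2d(P)-e)@R;x=q[:,0]/-q[:,2];y=-q[:,1]/-q[:,2];k=1+d["k1"]*(x*x+y*y)
    return np.c_[d["cx"]+d["fx"]*x*k,d["cy"]+d["fy"]*y*k]
def blobs(img,lo,hi,amin=60,amax=6000):
    h=cv2.cvtColor(img,cv2.COLOR_BGR2HSV);m=cv2.inRange(h,np.array(lo),np.array(hi))
    m=cv2.morphologyEx(m,cv2.MORPH_CLOSE,np.ones((3,3)))
    c,_=cv2.findContours(m,cv2.RETR_EXTERNAL,cv2.CHAIN_APPROX_NONE)
    return [k for k in c if amin<cv2.contourArea(k)<amax]
COL=dict(red=([0,150,80],[5,255,255]),blue=([105,120,40],[125,255,255]),green=([55,120,50],[80,255,255]),white=([0,0,190],[180,40,255]),gold=([10,150,40],[28,255,255]))
E
python3 - <<'E'
from h import *
for n in("scene","side","wrist"):
    s=readout.observe();d=cams.snapshot(n);print(n)
    for c,(lo,hi) in COL.items():
        for k in blobs(d["img"],lo,hi):
            x,y,w,h=cv2.boundingRect(k);ctr=cv2.minEnclosingCircle(k)[0]
            M=cv2.moments(k);g=(M["m10"]/M["m00"],M["m01"]/M["m00"])
            P=onz(d,[g],.018 if c=="gold" else .006,s)[0]
            if .3<P[0]<.95 and abs(P[1])<.6: print(c,np.round(g,1),(x,y,w,h),int(cv2.contourArea(k)),P[:2].round(3))
E
python3 - <<'E'
import cv2
a=cv2.imread('pics/scene0.png')[140:270,150:510];cv2.imwrite('pics/s1.png',cv2.resize(a,None,fx=2.2,fy=2.2,interpolation=2))
E
```

```text
scene
red [ 76.6 242.3] (56, 235, 44, 17) 363 [ 0.535 -0.554]
red [423.9 222.4] (407, 211, 35, 24) 599 [0.591 0.206]
blue [305.2 240.7] (287, 227, 37, 28) 752 [ 0.605 -0.068]
green [185.9 215.7] (169, 204, 35, 24) 584 [ 0.484 -0.327]
gold [351.8 370.6] (254, 343, 200, 57) 4778 [ 0.908 -0.038]
gold [336.9 306.6] (251, 285, 175, 44) 3478 [ 0.787 -0.037]
gold [478.8 213.6] (468, 204, 23, 20) 288 [0.595 0.336]
gold [247.3 202.9] (241, 193, 14, 21) 207 [ 0.475 -0.186]
gold [304.1 197.2] (296, 186, 17, 21) 224 [ 0.475 -0.052]
gold [545.2 199.5] (530, 181, 32, 38) 117 [0.573 0.522]
gold [356.8 191.9] (348, 181, 19, 22) 313 [0.475 0.077]
gold [532.9 159.6] (510, 139, 48, 43) 576 [0.413 0.59 ]
side
red [533.4 395.1] (526, 390, 16, 10) 98 [ 0.566 -0.506]
red [295.5 155.6] (281, 147, 30, 18) 399 [0.585 0.206]
blue [371.4 219.6] (353, 207, 37, 26) 700 [ 0.599 -0.07 ]
green [413.1 340.4] (390, 320, 47, 42) 1434 [ 0.478 -0.33 ]
white [289.2 281.1] (275, 270, 36, 25) 447 [ 0.374 -0.116]
white [267.1 260.7] (256, 254, 23, 12) 67 [ 0.364 -0.052]
white [251.7 244.4] (240, 236, 29, 18) 213 [0.359 0.001
[... 511 characters left out ...]
2 0.593]
wrist
red [282.  308.3] (276, 303, 13, 12) 109 [ 0.591 -0.232]
red [176.2 208.8] (169, 203, 15, 13) 123 [ 0.448 -0.064]
red [264.7   9.3] (233, 0, 63, 24) 1000 [0.586 0.182]
blue [283.8 212. ] (256, 186, 56, 53) 2210 [ 0.6   -0.069]
white [142.3 273.9] (126, 271, 31, 7) 102 [ 0.378 -0.171]
white [133.1 242. ] (110, 231, 51, 21) 738 [ 0.375 -0.117]
white [116.5 200.7] (96, 196, 41, 12) 324 [ 0.364 -0.052]
white [107.4 163. ] (84, 152, 52, 20) 710 [0.363 0.002]
white [275.1 118.6] (244, 87, 63, 65) 3087 [0.593 0.058]
gold [182.7 204.3] (163, 187, 40, 36) 891 [ 0.464 -0.053]
gold [172.1 104.1] (149, 86, 48, 38) 1407 [0.469 0.077]
gold [433.5 152. ] (409, 63, 51, 191) 5532 [0.795 0.018]
```

View pics/s1.png

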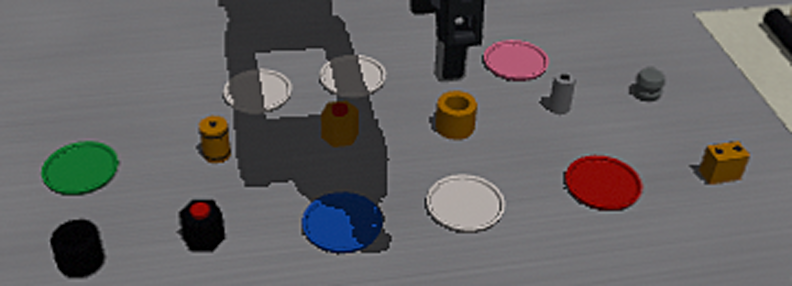

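Three white dishes stand at scene pixels (267,181), (311,174) and (361,232), with y ≈ -0.12, 0.00 and +0.06. Left is +y, so the one at (361,232) is meant, and the enlarged crop confirms it. For red, the candidates are the saturated red dish at (424,222) and the pink one at (384,167), so I take (424,222). The gold parts are the piston (247,203), cap (304,197), collar (357,192) and block (479,214). I start with the cap and go above it to refine.

Call:
arm_command(
  jaw=[1, 1, 1, 1, 1, 1, 1, 1, 1],
  translation=[
    [-1, -3, 1],
    [-2, -6, 2],
    [-3, -10, 4],
    [-4, -14, 6],
    [-5, -17, 7],
    [-5.4, -18.3, 8],
    [-5.4, -18.3, 8],
    [-5.4, -18.3, 8],
    [-5.4, -18.3, 8],
  ],
  roll=[0, 0, 0, 0, 0, 0, 0, 0, 0],
)

```text
time_s: 1.05
tool_pos: [0.4684, -0.0541, 0.1519]
eef_rot: [3.14, 0.0, 1.571]
force: [0.6, 0.3, 0.0]
finger_gap: 0.0857
```

Run:
```python
from h import *
s=readout.observe();d=cams.snapshot("wrist");print(s["tool_pos"],s["eef_rot"],s["joint_pos"],s["time_s"])
for z in(0,.034): print(proj(d,[s["tool_pos"][0],s["tool_pos"][1],z],s))
cv2.imwrite("pics/w1.png",d["img"])
for k in blobs(d["img"],*COL["gold"],amin=200):
    M=cv2.moments(k);g=(M["m10"]/M["m00"],M["m01"]/M["m00"]);print(np.round(g),cv2.boundingRect(k),onz(d,[g],.018,s)[0])
for k in blobs(d["img"],*COL["red"],amin=60):
    M=cv2.moments(k);g=(M["m10"]/M["m00"],M["m01"]/M["m00"]);print(np.round(g),cv2.boundingRect(k),onz(d,[g],.039,s)[0])
```

```text
[ 0.4683877  -0.0540817   0.15186136] [3.13992069e+00 2.40547902e-04 1.57063105e+00] [-1.79310211e-01  3.43869297e-01  2.07818604e+00  9.30807224e-05
  7.17849256e-01 -1.79215199e-01] 1.05
[[319.16808199 177.0489978 ]]
[[319.14803154 185.66112621]]
[326. 296.] (313, 274, 27, 44) [ 0.47633864 -0.19286707  0.018     ]
[316. 181.] (298, 158, 38, 46) [ 0.46555368 -0.0535545   0.018     ]
[324.  37.] (298, 7, 52, 61) [0.47233442 0.07920016 0.018     ]
[316. 185.] (308, 177, 18, 18) [ 0.46570204 -0.05185794  0.039     ]
```

View pics/w1.png

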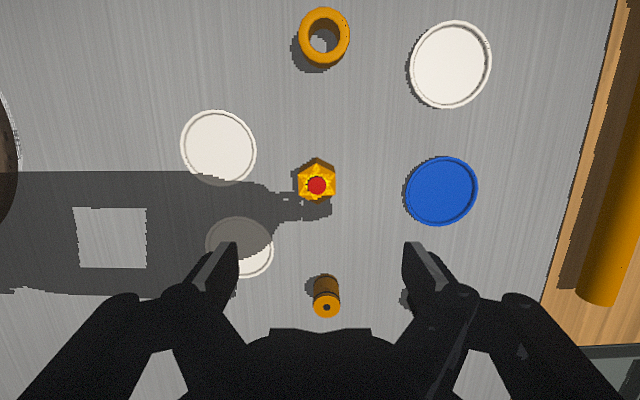

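Run:
```python
from h import *
a=cv2.imread("pics/w1.png")[140:225,270:370];cv2.imwrite("pics/w1c.png",cv2.resize(a,None,fx=7,fy=7,interpolation=2))
s=readout.observe();d=cams.snapshot("wrist");print(s["tool_pos"])
```

```text
[ 0.46863311 -0.05401524  0.15191002]
```

View pics/w1c.png

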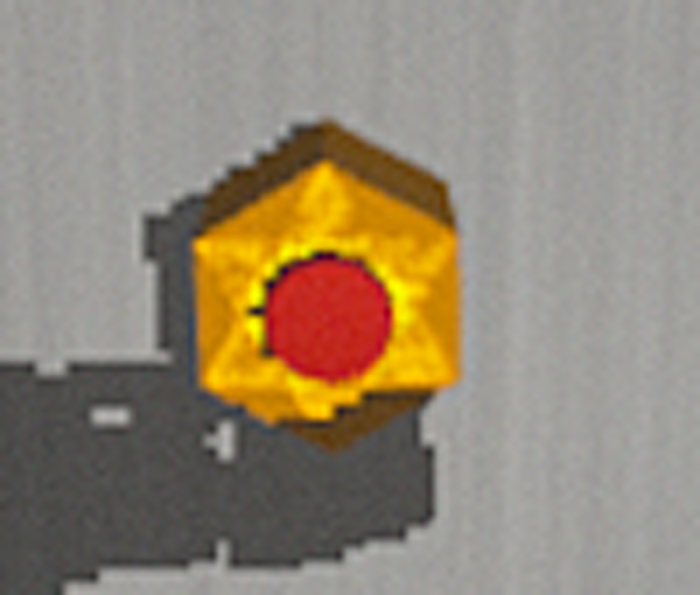

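Call:
arm_command(
  jaw=[1, 1, 1, 1, 1, 1, 1, 0, 0, 0, 0, 0],
  translation=[
    [0.1, -0.2, 2],
    [0.15, -0.3, 5],
    [0.15, -0.3, 8],
    [0.15, -0.3, 11],
    [0.15, -0.3, 13.5],
    [0.15, -0.3, 14.4],
    [0.15, -0.3, 14.4],
    [0.15, -0.3, 14.4],
    [0.15, -0.3, 14.4],
    [0.15, -0.3, 14.4],
    [0.15, -0.3, 14.4],
    [0.15, -0.3, 14.4],
  ],
  roll=[0, 0, 0, 0, 0, 0, 0, 0, 0, 0, 0, 0],
)

```text
time_s: 2.15
tool_pos: [0.4648, -0.0526, 0.0087]
eef_rot: [3.139, 0.0, 1.571]
force: [-2.2, -0.1, 16.3]
finger_gap: 0.0349
```

Run:
```python
from h import *
s=readout.observe();d=cams.snapshot("wrist");print(s["tool_pos"],s["force"],s["finger_gap"])
s=readout.observe();print(s["tool_pos"],s["force"],s["finger_gap"])
cv2.imwrite("pics/w2.png",d["img"])
```

```text
[ 0.46483742 -0.0526197   0.00868657] [-2.17590566 -0.07268722 16.32691899] 0.03494403072868574
[ 0.46488824 -0.05263121  0.00868246] [-1.3078814   0.42718461 20.42708666] 0.03515787343055045
```

View pics/w2.png

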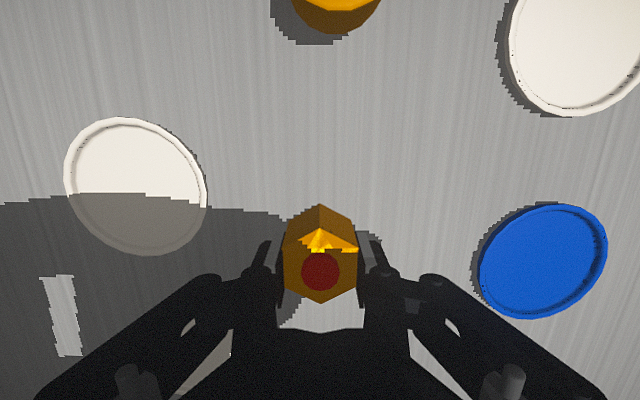

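Call:
arm_command(
  jaw=[0, 0, 0, 0, 0, 0, 0, 0, 0, 0, 0, 0],
  translation=[
    [0, 0, -1],
    [0, 0, -3],
    [0, 0, -5.5],
    [1.5, 0.5, -8],
    [4, 1.5, -9],
    [7, 3, -9],
    [10, 4.5, -9],
    [13.2, 6, -9],
    [16.4, 7.6, -9],
    [19.6, 9.2, -9],
    [22.5, 10.7, -9],
    [24.5, 11.7, -9],
  ],
  roll=[0, 0, 0, 0, 0, 0, 0, 0, 0, 0, 0, 0],
)

```text
time_s: 3.2
tool_pos: [0.5823, 0.1954, 0.0985]
eef_rot: [3.14, -0.001, 1.572]
force: [0.5, -1.3, -0.8]
finger_gap: 0.035
```

Call:
arm_command(
  jaw=[0, 0, 0, 0],
  translation=[
    [1, 0.4, 0],
    [1.4, 0.6, 0],
    [1.4, 0.6, 0],
    [1.4, 0.6, 0],
  ],
  roll=[0, 0, 0, 0],
)

```text
time_s: 3.53
tool_pos: [0.5863, 0.2056, 0.0974]
eef_rot: [-3.141, 0.0, 1.571]
force: [-0.1, -0.4, -1.2]
finger_gap: 0.0349
```

```bash
cat >> h.py <<'E'
def look(name,cols,z,amin=300,amax=20000):
    s=readout.observe();d=cams.snapshot("wrist");cv2.imwrite(f"pics/{name}.png",d["img"])
    print("tcp",s["tool_pos"].round(4),s["eef_rot"].round(4),"gap",round(s["finger_gap"],4),"f",s["force"].round(1),"t",s["time_s"])
    for c in cols:
        for k in blobs(d["img"],*COL[c],amin=amin,amax=amax):
            bx=cv2.boundingRect(k)
            # centre by fitting ellipse to convex hull / moments, on plane z
            P=onz(d,cv2.convexHull(k).reshape(-1,2),z,s)[:,:2].astype(np.float32)
            (cx,cy),rr=cv2.minEnclosingCircle(P);rect=cv2.minAreaRect(P)
            print(c,bx,"circ",round(cx,4),round(cy,4),"r",round(rr,4),"rect",np.round(rect[0],4),np.round(rect[1],4),round(rect[2],1))
    return s,d
E
python3 -c "
from h import *
look('w3',['red','white','blue','gold'],.007)"
```

```text
tcp [0.5863 0.2056 0.0974] [-3.1409e+00  4.0000e-04  1.5705e+00] gap 0.0349 f [-0.1 -0.4 -1.2] t 3.5333
red (301, 253, 38, 38) circ 0.5869 0.1278 r 0.0207 rect [0.5863 0.1276] [0.0355 0.0408] 1.2
red (275, 149, 91, 73) circ 0.5868 0.2062 r 0.0396 rect [0.5869 0.2127] [0.0785 0.0647] 0.0
white (289, 295, 76, 38) circ 0.5925 0.075 r 0.0399 rect [0.5925 0.0763] [0.0788 0.0401] 9.0
gold (510, 290, 56, 63) circ 0.8129 0.0642 r 0.0494 rect [0.8125 0.0642] [0.0819 0.0559] 89.7
gold (594, 284, 46, 116) circ 0.9456 0.0243 r 0.0922 rect [0.922  0.0149] [0.055  0.1842] 21.8
gold (281, 204, 78, 99) circ 0.5867 0.1448 r 0.0519 rect [0.5864 0.1448] [0.0716 0.1034] 0.0
gold (310, 0, 38, 57) circ 0.5927 0.3363 r 0.0221 rect [0.5935 0.3355] [0.027  0.0382] 2.5
```

View pics/w3.png

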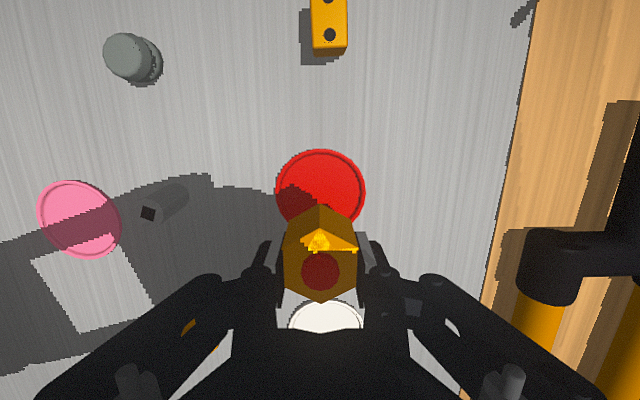

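Call:
arm_command(
  jaw=[0, 0, 0, 0, 0, 0, 0, 0],
  translation=[
    [0, 0, 2],
    [0, 0, 4.5],
    [0, 0, 6.5],
    [0, 0, 7.8],
    [0, 0, 8.2],
    [0, 0, 8.4],
    [0, 0, 8.5],
    [0, 0, 8.55],
  ],
  roll=[0, 0, 0, 0, 0, 0, 0, 0],
)

```text
time_s: 4.25
tool_pos: [0.5876, 0.2065, 0.0127]
eef_rot: [3.14, -0.0, 1.571]
force: [0.0, -0.4, 0.0]
finger_gap: 0.0347
```

Call:
arm_command(
  jaw=[0, 0, 0],
  translation=[
    [0, 0, 0.05],
    [0, 0, 0.05],
    [0, 0, 0.05],
  ],
  roll=[0, 0, 0],
)

```text
time_s: 4.5
tool_pos: [0.5873, 0.2067, 0.0119]
eef_rot: [3.141, -0.0, 1.571]
force: [0.6, -0.3, -0.8]
finger_gap: 0.0352
```

Call:
arm_command(
  jaw=[0, 0, 0],
  translation=[
    [0, 0, 0.05],
    [0, 0, 0.05],
    [0, 0, 0.05],
  ],
  roll=[0, 0, 0],
)

```text
time_s: 4.75
tool_pos: [0.5873, 0.2067, 0.0117]
eef_rot: [3.141, -0.0, 1.571]
force: [-3.0, -0.7, 11.1]
finger_gap: 0.0351
```

Call:
arm_command(
  jaw=[1, 1, 1, 1, 1, 1, 1, 1, 1],
  translation=[
    [0, 0, 0],
    [0, 0, 0],
    [0, 0, 0],
    [0, 0, -0.5],
    [0, 0, -2],
    [0, 0, -5],
    [0, 0, -8.5],
    [0, 0, -11],
    [0, 0, -12],
  ],
  roll=[0, 0, 0, 0, 0, 0, 0, 0, 0],
)

```text
time_s: 5.5
tool_pos: [0.5886, 0.207, 0.1349]
eef_rot: [3.137, -0.001, 1.571]
force: [0.6, 0.2, -0.3]
finger_gap: 0.0855
```

Call:
arm_command(
  jaw=[1, 1, 1, 1, 1, 1, 1, 1, 1],
  translation=[
    [-2, -2, 0],
    [-5, -4.5, 0],
    [-8, -7, 0],
    [-10.5, -9.5, 0],
    [-12.3, -11, 0],
    [-12.8, -11.5, 0],
    [-12.8, -11.5, 0],
    [-12.8, -11.5, 0],
    [-12.8, -11.5, 0],
  ],
  roll=[0, 0, 0, 0, 0, 0, 0, 0, 0],
)

```text
time_s: 6.25
tool_pos: [0.4732, 0.0792, 0.1309]
eef_rot: [3.141, -0.0, 1.571]
force: [-0.1, 0.0, 0.3]
finger_gap: 0.085
```

```bash
python3 -c "
from h import *
s,d=look('w4',['gold','red','blue','white'],.036)"
```

```text
tcp [0.4732 0.0792 0.1309] [ 3.1406e+00 -2.0000e-04  1.5709e+00] gap 0.085 f [-0.1  0.   0.3] t 6.25
gold (294, 166, 49, 53) circ 0.4722 0.0793 r 0.0247 rect [0.4729 0.079 ] [0.0484 0.0424] 67.7
gold (569, 148, 71, 228) circ 0.7825 -0.0136 r 0.1374 rect [ 0.7791 -0.0137] [0.0661 0.2702] 1.7
gold (429, 2, 66, 66) circ 0.5828 0.2049 r 0.0273 rect [0.5832 0.2042] [0.0544 0.0371] 32.2
red (460, 19, 25, 26) circ 0.5904 0.2088 r 0.01 rect [0.5913 0.2091] [0.0174 0.0176] 81.1
red (405, 0, 91, 91) circ 0.5744 0.2009 r 0.0357 rect [0.5749 0.1981] [0.0704 0.0644] 1.2
blue (395, 289, 23, 41) circ 0.5614 -0.0466 r 0.0252 rect [ 0.5608 -0.0469] [0.0237 0.0462] 28.7
white (399, 168, 79, 73) circ 0.5808 0.0674 r 0.0356 rect [0.5807 0.0675] [0.0697 0.0701] 50.1
```

View pics/w4.png

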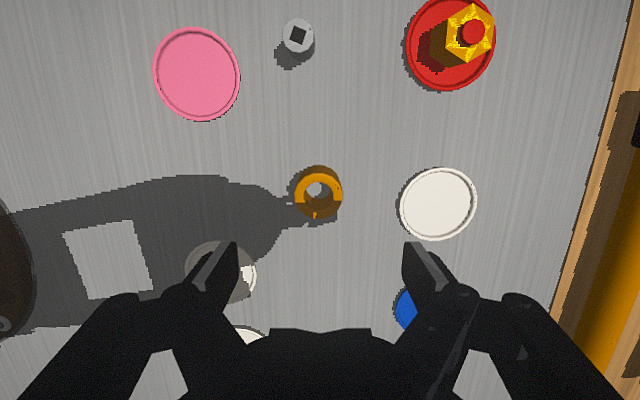

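Call:
arm_command(
  jaw=[1, 1, 1, 1, 1, 1, 1, 0, 0, 0, 0, 0],
  translation=[
    [0, 0, 2],
    [0, 0, 5],
    [0, 0, 8],
    [0, -0.05, 10.5],
    [0, -0.05, 12],
    [0, -0.05, 12.4],
    [0, -0.05, 12.4],
    [0, -0.05, 12.4],
    [0, -0.05, 12.4],
    [0, -0.05, 12.4],
    [0, -0.05, 12.4],
    [0, -0.05, 12.4],
  ],
  roll=[0, 0, 0, 0, 0, 0, 0, 0, 0, 0, 0, 0],
)

```text
time_s: 7.3
tool_pos: [0.4723, 0.0786, 0.008]
eef_rot: [3.14, -0.0, 1.571]
force: [-2.4, 1.6, 16.2]
finger_gap: 0.042
```

```bash
python3 -c "
from h import *
s,d=look('w5',[],.036)"
```

```text
tcp [0.4723 0.0786 0.008 ] [ 3.1396e+00 -2.0000e-04  1.5710e+00] gap 0.042 f [-2.4  1.6 16.2] t 7.3
```

View pics/w5.png

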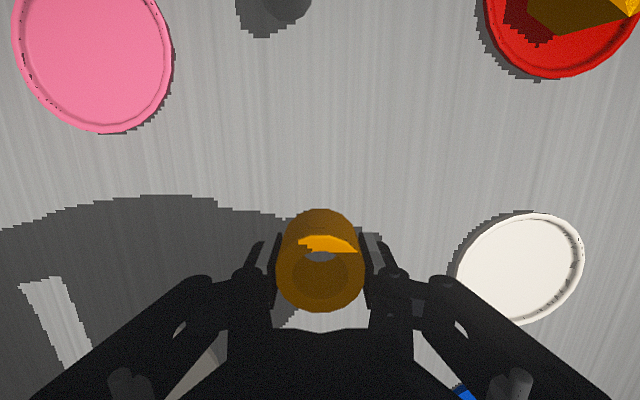

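Call:
arm_command(
  jaw=[0, 0, 0, 0, 0, 0, 0, 0, 0, 0, 0, 0],
  translation=[
    [0, 0, -1],
    [0, 0, -3],
    [0, 0, -5.5],
    [-1, 1, -8],
    [-3, 2.8, -9],
    [-5.5, 5, -9],
    [-8.2, 7.3, -9],
    [-11, 9.7, -9],
    [-13.3, 11.8, -9],
    [-14.4, 12.7, -9],
    [-14.7, 12.9, -9],
    [-14.7, 12.9, -9],
  ],
  roll=[0, 0, 0, 0, 0, 0, 0, 0, 0, 0, 0, 0],
)

```text
time_s: 8.35
tool_pos: [0.6004, -0.069, 0.0972]
eef_rot: [3.142, -0.0, 1.57]
force: [-0.8, 1.1, -1.6]
finger_gap: 0.0418
```

Call:
arm_command(
  jaw=[0, 0],
  translation=[
    [0, 0, 0],
    [0, 0, 0],
  ],
  roll=[0, 0],
)

```text
time_s: 8.52
tool_pos: [0.5994, -0.0674, 0.097]
eef_rot: [-3.141, -0.0, 1.572]
force: [-0.3, -0.1, -1.2]
finger_gap: 0.0417
```

```bash
python3 -c "
from h import *
s,d=look('w6',['blue'],.007)"
```

```text
tcp [ 0.5994 -0.0674  0.097 ] [-3.1407e+00 -3.0000e-04  1.5716e+00] gap 0.0417 f [-0.3 -0.1 -1.2] t 8.5167
blue (275, 152, 91, 73) circ 0.5998 -0.0693 r 0.0397 rect [ 0.5999 -0.0625] [0.0646 0.0784] 89.1
```

View pics/w6.png

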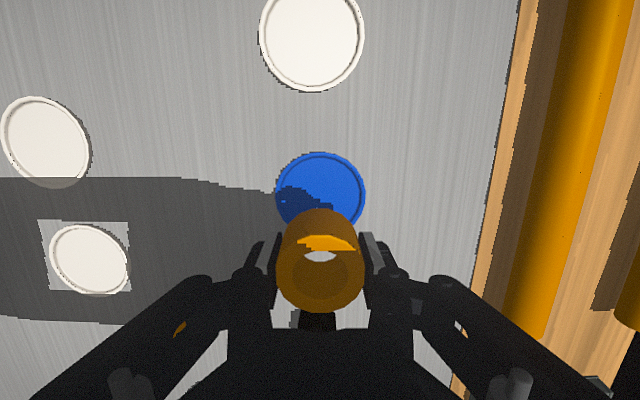

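Call:
arm_command(
  jaw=[0, 0, 0, 0, 0, 0, 0, 0, 0, 0, 0],
  translation=[
    [-0.1, 0, 2],
    [-0.2, 0, 4.5],
    [-0.2, 0, 6.5],
    [-0.2, 0, 7.7],
    [-0.2, 0, 8.1],
    [-0.2, 0, 8.3],
    [-0.2, 0, 8.45],
    [-0.2, 0, 8.5],
    [-0.2, 0, 8.55],
    [-0.2, 0, 8.55],
    [-0.2, 0, 8.55],
  ],
  roll=[0, 0, 0, 0, 0, 0, 0, 0, 0, 0, 0],
)

```text
time_s: 9.48
tool_pos: [0.6008, -0.0706, 0.0119]
eef_rot: [3.141, 0.0, 1.571]
force: [-0.8, 0.3, -0.6]
finger_gap: 0.0419
```

Call:
arm_command(
  jaw=[0, 0],
  translation=[
    [0, 0, 0.05],
    [0, 0, 0.05],
  ],
  roll=[0, 0],
)

```text
time_s: 9.65
tool_pos: [0.6007, -0.0706, 0.0111]
eef_rot: [3.141, 0.0, 1.571]
force: [0.2, -0.2, 4.0]
finger_gap: 0.0416
```

Call:
arm_command(
  jaw=[0, 0, 1, 1, 1, 1, 1, 1, 1, 1, 1],
  translation=[
    [0, 0, 0.03],
    [0, 0, 0.03],
    [0, 0, 0.03],
    [0, 0, 0.03],
    [0, 0, 0.03],
    [0, 0, -0.5],
    [0, 0, -2],
    [0, 0, -5],
    [0, 0, -8.5],
    [0, 0, -11],
    [0, 0, -12],
  ],
  roll=[0, 0, 0, 0, 0, 0, 0, 0, 0, 0, 0],
)

```text
time_s: 10.57
tool_pos: [0.6022, -0.0708, 0.1348]
eef_rot: [3.137, 0.001, 1.571]
force: [1.9, -0.4, -0.1]
finger_gap: 0.0853
```

Call:
arm_command(
  jaw=[1, 1, 1, 1, 1, 1, 1, 1, 1],
  translation=[
    [-2, -2, 0],
    [-4.5, -5, 0],
    [-7, -8, 0],
    [-9.5, -10.3, 0],
    [-11, -11.8, 0],
    [-11.6, -12.2, 0],
    [-11.6, -12.2, 0],
    [-11.6, -12.2, 0],
    [-11.6, -12.2, 0],
  ],
  roll=[0, 0, 0, 0, 0, 0, 0, 0, 0],
)

```text
time_s: 11.32
tool_pos: [0.4794, -0.1859, 0.1308]
eef_rot: [3.141, -0.0, 1.571]
force: [-1.2, 0.5, 0.5]
finger_gap: 0.0851
```

```bash
python3 -c "
from h import *
s,d=look('w7',['gold','blue'],.042)"
```

```text
tcp [ 0.4794 -0.1859  0.1308] [ 3.1412 -0.      1.5712] gap 0.0851 f [-1.2  0.5  0.5] t 11.3167
gold (299, 171, 34, 41) circ 0.4755 -0.1829 r 0.0186 rect [ 0.4761 -0.1828] [0.0287 0.0361] 0.0
gold (614, 116, 26, 84) circ 0.7593 -0.1532 r 0.0388 rect [ 0.7482 -0.157 ] [0.0235 0.0774] 18.8
gold (434, 25, 71, 62) circ 0.5941 -0.0765 r 0.0275 rect [ 0.5937 -0.0758] [0.0548 0.0418] 23.0
blue (412, 6, 86, 98) circ 0.5843 -0.0748 r 0.0346 rect [ 0.5823 -0.0751] [0.0646 0.0689] 6.6
```

View pics/w7.png

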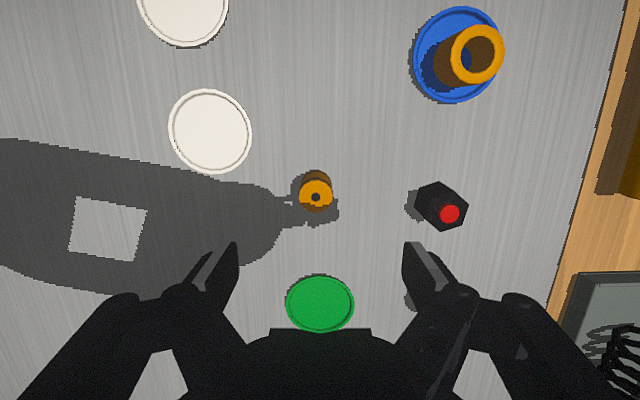

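```bash
python3 -c "
from h import *
s=readout.observe();d=cams.snapshot('wrist');print(s['tool_pos'],onz(d,[(316,196.8),(316,195)],.042,s))"
```

```text
[ 0.47938779 -0.18577395  0.13073246] [[ 0.47654886 -0.18752185  0.042     ]
 [ 0.47655343 -0.18588156  0.042     ]]
```

Call:
arm_command(
  jaw=[1, 1, 1, 1, 1, 1, 1, 0, 0, 0, 0, 0],
  translation=[
    [-0.05, -0.2, 2],
    [-0.1, -0.3, 5],
    [-0.1, -0.3, 8],
    [-0.1, -0.3, 10.5],
    [-0.1, -0.3, 11.7],
    [-0.1, -0.3, 12.1],
    [-0.1, -0.3, 12.1],
    [-0.1, -0.3, 12.1],
    [-0.1, -0.3, 12.1],
    [-0.1, -0.3, 12.1],
    [-0.1, -0.3, 12.1],
    [-0.1, -0.3, 12.1],
  ],
  roll=[0, 0, 0, 0, 0, 0, 0, 0, 0, 0, 0, 0],
)

```text
time_s: 12.42
tool_pos: [0.476, -0.1877, 0.0106]
eef_rot: [3.14, 0.001, 1.571]
force: [-4.1, 2.2, 23.5]
finger_gap: 0.0288
```

```bash
python3 -c "
from h import *
s,d=look('w8',['green'],.007)"
```

```text
tcp [ 0.476  -0.1877  0.0106] [3.1403e+00 6.0000e-04 1.5707e+00] gap 0.0288 f [-4.1  2.2 23.5] t 12.4167
```

View pics/w8.png

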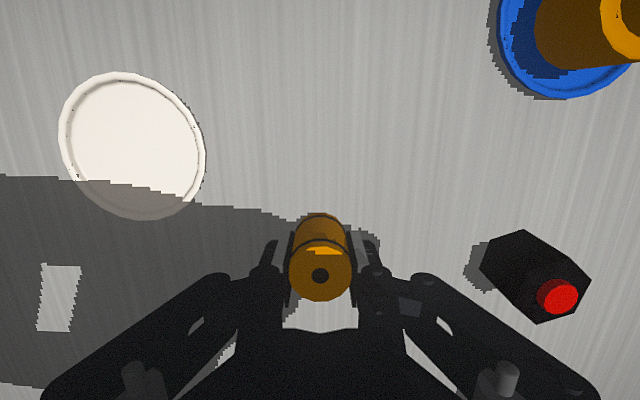

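Call:
arm_command(
  jaw=[0, 0, 0, 0, 0, 0, 0, 0, 0, 0, 0, 0],
  translation=[
    [0, 0, -1],
    [0, 0, -3],
    [0, 0, -5.5],
    [-1, 0, -8],
    [-3, 0.2, -9],
    [-5.5, 0.3, -9],
    [-8.5, 0.4, -9],
    [-11, 0.4, -9],
    [-13, 0.4, -9],
    [-13.8, 0.4, -9],
    [-14, 0.4, -9],
    [-14, 0.4, -9],
  ],
  roll=[0, 0, 0, 0, 0, 0, 0, 0, 0, 0, 0, 0],
)

```text
time_s: 13.47
tool_pos: [0.4792, -0.3273, 0.1]
eef_rot: [-3.141, -0.0, 1.57]
force: [0.3, 0.5, -0.7]
finger_gap: 0.0284
```

Call:
arm_command(
  jaw=[0, 0],
  translation=[
    [0, 0, 0],
    [0, 0, 0],
  ],
  roll=[0, 0],
)

```text
time_s: 13.63
tool_pos: [0.4794, -0.3263, 0.0999]
eef_rot: [-3.141, -0.0, 1.572]
force: [0.2, 0.6, -0.4]
finger_gap: 0.0286
```

```bash
python3 -c "
from h import *
s,d=look('w9',['green'],.007)"
```

```text
tcp [ 0.4794 -0.3263  0.0999] [-3.1411e+00 -5.0000e-04  1.5716e+00] gap 0.0286 f [ 0.2  0.6 -0.4] t 13.6333
green (275, 153, 90, 78) circ 0.4795 -0.3296 r 0.0397 rect [ 0.4795 -0.3256] [0.0785 0.0705] 1.3
```

View pics/w9.png

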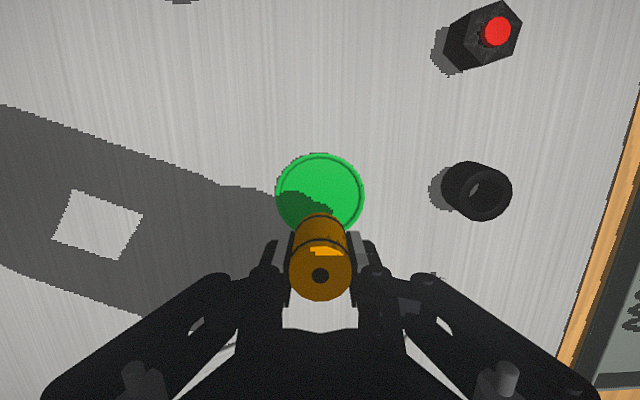

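Call:
arm_command(
  jaw=[0, 0, 0, 0, 0, 0, 0, 0, 0, 0, 0],
  translation=[
    [-0.1, 0, 2],
    [-0.2, 0, 4.5],
    [-0.2, 0, 6.5],
    [-0.2, 0, 7.7],
    [-0.2, 0, 8.1],
    [-0.2, 0, 8.3],
    [-0.2, 0, 8.45],
    [-0.2, 0, 8.5],
    [-0.2, 0, 8.6],
    [-0.2, 0, 8.6],
    [-0.2, 0, 8.6],
  ],
  roll=[0, 0, 0, 0, 0, 0, 0, 0, 0, 0, 0],
)

```text
time_s: 14.6
tool_pos: [0.4797, -0.3297, 0.0143]
eef_rot: [3.141, 0.0, 1.571]
force: [0.1, -0.4, 0.5]
finger_gap: 0.0285
```

Call:
arm_command(
  jaw=[0, 0],
  translation=[
    [0, 0, 0.05],
    [0, 0, 0.05],
  ],
  roll=[0, 0],
)

```text
time_s: 14.77
tool_pos: [0.4797, -0.3297, 0.0138]
eef_rot: [3.141, 0.0, 1.571]
force: [0.1, -0.0, 5.3]
finger_gap: 0.0283
```

Call:
arm_command(
  jaw=[0, 0, 1, 1, 1, 1, 1, 1, 1, 1, 1],
  translation=[
    [0, 0, 0.03],
    [0, 0, 0.03],
    [0, 0, 0.03],
    [0, 0, 0.03],
    [0, 0, 0.03],
    [0, 0, -0.5],
    [0, 0, -2],
    [0, 0, -5],
    [0, 0, -8.5],
    [0, 0, -11],
    [0, 0, -12],
  ],
  roll=[0, 0, 0, 0, 0, 0, 0, 0, 0, 0, 0],
)

```text
time_s: 15.68
tool_pos: [0.4808, -0.3304, 0.1372]
eef_rot: [3.138, 0.003, 1.571]
force: [1.8, -0.5, 0.7]
finger_gap: 0.0855
```

Call:
arm_command(
  jaw=[1, 1, 1, 1, 1, 1, 1, 1, 1, 1, 1, 1],
  translation=[
    [2, 0.3, 0],
    [5, 0.8, 0],
    [8.5, 1.4, 0],
    [12, 2, 0],
    [15.5, 2.7, 0],
    [19, 3.3, 0],
    [22.5, 3.9, 0],
    [26, 4.5, 0],
    [29.5, 5.1, 0],
    [33, 5.7, 0],
    [36.5, 6.3, 0],
    [40, 6.9, 0],
  ],
  roll=[0, 0, 0, 0, 0, 0, 0, 0, 0, 0, 0, 0],
)

```text
time_s: 16.68
tool_pos: [0.5482, 0.0723, 0.1331]
eef_rot: [-3.141, 0.0, 1.571]
force: [0.8, -0.4, 0.1]
finger_gap: 0.0858
```

Call:
arm_command(
  jaw=[1, 1, 1, 1, 1, 1, 1, 1, 1, 1, 1, 1],
  translation=[
    [3.5, 0.6, 0],
    [7, 1.2, 0],
    [10.5, 1.8, 0],
    [14, 2.4, 0],
    [17.5, 3, 0],
    [21, 3.6, 0],
    [24, 4.1, 0],
    [26, 4.4, 0],
    [26.6, 4.5, 0],
    [26.6, 4.5, 0],
    [26.6, 4.5, 0],
    [26.6, 4.5, 0],
  ],
  roll=[0, 0, 0, 0, 0, 0, 0, 0, 0, 0, 0, 0],
)

```text
time_s: 17.68
tool_pos: [0.5932, 0.3352, 0.1331]
eef_rot: [-3.141, 0.001, 1.57]
force: [0.5, -0.5, 0.4]
finger_gap: 0.0851
```

```bash
python3 -c "
from h import *
s,d=look('w10',['gold'],.036)"
```

```text
tcp [0.5932 0.3352 0.1331] [-3.1408e+00  7.0000e-04  1.5701e+00] gap 0.0851 f [ 0.5 -0.5  0.4] t 17.6833
gold (455, 364, 49, 36) circ 0.7851 0.1021 r 0.0367 rect [0.7814 0.1022] [0.0558 0.055 ] 87.5
gold (296, 276, 37, 52) circ 0.589 0.2168 r 0.0315 rect [0.5875 0.2168] [0.0369 0.0628] 0.8
gold (304, 164, 29, 48) circ 0.5922 0.3387 r 0.0238 rect [0.5921 0.3389] [0.0237 0.0433] 3.6
```

View pics/w10.png

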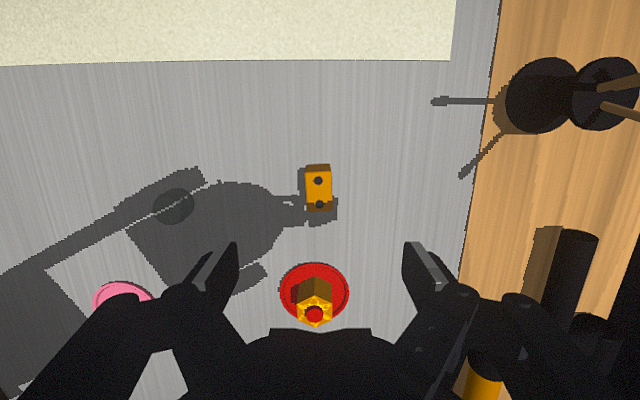

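```bash
python3 -c "
from h import *
s=readout.observe();d=cams.snapshot('wrist');print(s['tool_pos'],onz(d,[(318,181),(319.7,204)],.036,s))
a=d['img'][150:220,280:360];cv2.imwrite('pics/w10c.png',cv2.resize(a,None,fx=7,fy=7,interpolation=2))"
```

```text
[0.59330848 0.33508181 0.13320674] [[0.59209713 0.3452121  0.036     ]
 [0.59358047 0.32364245 0.036     ]]
```

View pics/w10c.png

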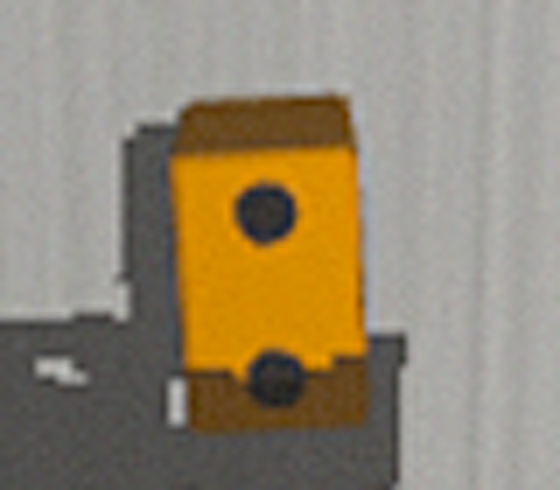

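Call:
arm_command(
  jaw=[1, 1, 1, 1, 1, 1, 1, 0, 0, 0, 0, 0],
  translation=[
    [0, 0, 2],
    [0, 0, 5],
    [0, 0, 8],
    [0, 0, 10.7],
    [0, 0, 12.1],
    [0, 0, 12.5],
    [0, 0, 12.5],
    [0, 0, 12.5],
    [0, 0, 12.5],
    [0, 0, 12.5],
    [0, 0, 12.5],
    [0, 0, 12.5],
  ],
  roll=[-2, -3.5, -3.5, -3.5, -3.5, -3.5, -3.5, -3.5, -3.5, -3.5, -3.5, -3.5],
)

```text
time_s: 18.78
tool_pos: [0.5938, 0.3368, 0.0092]
eef_rot: [3.141, -0.0, 1.632]
force: [-1.8, 1.2, 1.6]
finger_gap: 0.0256
```

```bash
python3 -c "
from h import *
s,d=look('w11',[],.036)"
```

```text
tcp [0.5938 0.3368 0.0092] [ 3.1406e+00 -4.0000e-04  1.6320e+00] gap 0.0256 f [-1.8  1.2  1.6] t 18.7833
```

View pics/w11.png

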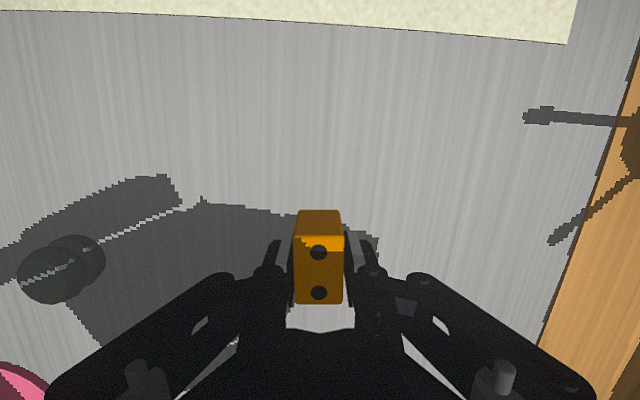

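Call:
arm_command(
  jaw=[0, 0, 0, 0, 0, 0, 0],
  translation=[
    [0, 0, 0],
    [0, 0, 0],
    [0, 0, -1],
    [0, 0, -3],
    [0, 0, -6],
    [0, 0, -9],
    [0, 0, -10],
  ],
  roll=[0, 0, 0, 0, 0, 0, 0],
)

```text
time_s: 19.42
tool_pos: [0.5953, 0.3375, 0.1132]
eef_rot: [3.137, -0.002, 1.632]
force: [1.5, -0.1, -1.1]
finger_gap: 0.0231
```

Call:
arm_command(
  jaw=[0, 0, 0, 0, 0, 0, 0, 0, 0, 0, 0, 0],
  translation=[
    [-1.5, -0.1, 0],
    [-4, -0.3, 0],
    [-7, -0.5, 0],
    [-10.5, -0.7, 0],
    [-14, -0.9, 0],
    [-17.5, -1.1, 0],
    [-21, -1.3, 0],
    [-24, -1.5, 0],
    [-26.5, -1.7, 0],
    [-27.6, -1.8, 0],
    [-27.9, -1.8, 0],
    [-27.9, -1.8, 0],
  ],
  roll=[0, 0, 0, 0, 0, 0, 0, 0, 0, 0, 0, 0],
)

```text
time_s: 20.42
tool_pos: [0.5923, 0.0563, 0.108]
eef_rot: [-3.141, -0.0, 1.63]
force: [0.3, 0.4, -1.4]
finger_gap: 0.0229
```

Call:
arm_command(
  jaw=[0, 0],
  translation=[
    [0, 0, 0],
    [0, 0, 0],
  ],
  roll=[0, 0],
)

```text
time_s: 20.58
tool_pos: [0.5925, 0.0581, 0.1082]
eef_rot: [-3.141, -0.0, 1.633]
force: [-0.1, 0.2, -1.1]
finger_gap: 0.023
```

```bash
python3 -c "
from h import *
s,d=look('w12',['white'],.007)"
```

```text
tcp [0.5925 0.0581 0.1082] [-3.1414e+00 -2.0000e-04  1.6329e+00] gap 0.023 f [-0.1  0.2 -1.1] t 20.5833
white (83, 318, 53, 38) circ 0.369 -0.1317 r 0.0408 rect [ 0.3597 -0.12  ] [0.0815 0.0319] 38.5
white (48, 215, 81, 75) circ 0.3636 -0.0221 r 0.0428 rect [ 0.3635 -0.0231] [0.0795 0.0792] 57.9
white (276, 63, 122, 176) circ 0.6261 0.09 r 0.0775 rect [0.6244 0.093 ] [0.1281 0.1063] 57.9
```

View pics/w12.png

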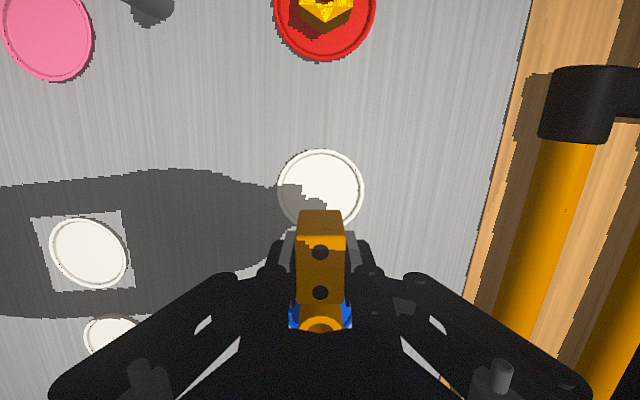

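```bash
python3 -c "
from h import *
s=readout.observe();d=cams.snapshot('wrist');R=Ro.from_euler('xyz',s['eef_rot']).as_matrix()
P=onz(d,[(321,149),(277,190),(365,190)],.007,s);print(((P-s['tool_pos'])@R).round(4),s['tool_pos'])"
```

```text
[[ 0.0379  0.0014  0.1012]
 [ 0.0006 -0.0385  0.1012]
 [ 0.0007  0.0414  0.1012]] [0.59251529 0.05812106 0.1081802 ]
```

Call:
arm_command(
  jaw=[0, 0, 0, 0, 0, 0, 0, 0, 0, 0, 0, 0],
  translation=[
    [-0.1, 0.1, 2],
    [-0.1, 0.1, 4.5],
    [-0.1, 0.1, 7],
    [-0.1, 0.1, 8.5],
    [-0.1, 0.1, 9.0],
    [-0.1, 0.1, 9.3],
    [-0.1, 0.1, 9.4],
    [-0.1, 0.1, 9.45],
    [-0.1, 0.1, 9.5],
    [-0.1, 0.1, 9.5],
    [-0.1, 0.1, 9.5],
    [-0.1, 0.1, 9.5],
  ],
  roll=[0, 0, 0, 0, 0, 0, 0, 0, 0, 0, 0, 0],
)

```text
time_s: 21.68
tool_pos: [0.5939, 0.056, 0.0138]
eef_rot: [3.141, 0.0, 1.632]
force: [-0.7, -0.4, -1.3]
finger_gap: 0.0225
```

Call:
arm_command(
  jaw=[0, 0],
  translation=[
    [0, 0, 0.05],
    [0, 0, 0.05],
  ],
  roll=[0, 0],
)

```text
time_s: 21.85
tool_pos: [0.5937, 0.056, 0.0129]
eef_rot: [3.141, 0.0, 1.632]
force: [0.0, -0.7, -0.5]
finger_gap: 0.023
```

Call:
arm_command(
  jaw=[0, 0],
  translation=[
    [0, 0, 0.05],
    [0, 0, 0.05],
  ],
  roll=[0, 0],
)

```text
time_s: 22.02
tool_pos: [0.5936, 0.056, 0.0123]
eef_rot: [-3.142, -0.0, 1.632]
force: [0.2, 0.2, -0.4]
finger_gap: 0.0233
```

Call:
arm_command(
  jaw=[0, 0],
  translation=[
    [0, 0, 0.04],
    [0, 0, 0.04],
  ],
  roll=[0, 0],
)

```text
time_s: 22.18
tool_pos: [0.5937, 0.056, 0.0123]
eef_rot: [3.141, 0.0, 1.632]
force: [-3.3, -0.3, 7.6]
finger_gap: 0.0232
```

Contact. I release, rise and back off to check.

Call:
arm_command(
  jaw=[0, 1, 1, 1, 1, 1, 1, 1, 1, 1],
  translation=[
    [0, 0, 0],
    [0, 0, 0],
    [0, 0, 0],
    [0, 0, 0],
    [0, 0, -0.5],
    [0, 0, -2],
    [0, 0, -5],
    [0, 0, -9],
    [0, 0, -13],
    [0, 0, -17],
  ],
  roll=[0, 0, 0, 0, 0, 0, 0, 0, 0, 0],
)

```text
time_s: 23.02
tool_pos: [0.593, 0.056, 0.1839]
eef_rot: [-3.141, -0.0, 1.632]
force: [2.2, -0.4, -0.3]
finger_gap: 0.0852
```

Call:
arm_command(
  jaw=[1, 1, 1, 1, 1, 1, 1, 1],
  translation=[
    [0, 0, -3],
    [0, 0, -6],
    [0, 0, -8],
    [0, 0, -8],
    [0, 0, -8],
    [0, 0, -8],
    [0, 0, -8],
    [0, 0, -8],
  ],
  roll=[0, 0, 0, 0, 0, 0, 0, 0],
)

```text
time_s: 23.68
tool_pos: [0.593, 0.056, 0.2607]
eef_rot: [-3.14, -0.0, 1.632]
force: [0.8, 0.2, 0.0]
finger_gap: 0.0851
```

Run:
```python
from h import *
look('w13',['gold','blue','red'],.02)
for n,(a,b,c,e) in dict(scene=(130,270,150,510),side=(100,370,180,500)).items():
    d=cams.snapshot(n);i=d["img"][a:b,c:e];i=cv2.resize(i,None,fx=2.1,fy=2.1,interpolation=2);cv2.imwrite(f"pics/{n}9.png",i)
```

```text
tcp [0.593  0.056  0.2607] [-3.1396 -0.      1.6319] gap 0.0851 f [0.8 0.2 0. ] t 23.6833
gold (306, 230, 29, 35) circ 0.6006 -0.0761 r 0.0296 rect [ 0.6013 -0.0762] [0.043  0.0578] 3.6
gold (312, 148, 18, 31) circ 0.594 0.0533 r 0.0236 rect [0.594  0.0534] [0.0238 0.0422] 3.5
gold (490, 130, 86, 172) circ 0.9163 -0.0192 r 0.14 rect [ 0.9129 -0.0195] [0.2776 0.0608] 89.9
gold (433, 124, 56, 152) circ 0.7966 0.003 r 0.1174 rect [0.7943 0.0032] [0.2317 0.0454] 89.8
gold (308, 18, 32, 42) circ 0.5874 0.2093 r 0.0233 rect [0.5879 0.2093] [0.0379 0.0462] 2.9
gold (540, 0, 100, 318) circ 0.9928 0.0497 r 0.2374 rect [0.9912 0.0497] [0.4737 0.0372] 90.0
blue (294, 216, 51, 43) circ 0.5995 -0.0626 r 0.0383 rect [ 0.5987 -0.0593] [0.0754 0.069 ] 5.9
red (292, 9, 62, 68) circ 0.5868 0.204 r 0.0383 rect [0.5869 0.204 ] [0.0758 0.0754] 58.2
```

View pics/w13.png

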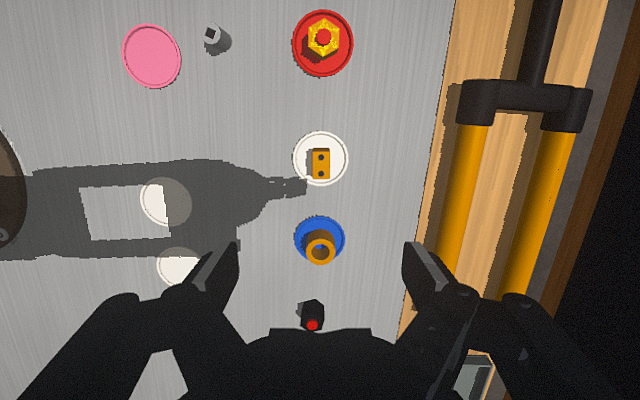

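View pics/scene9.png

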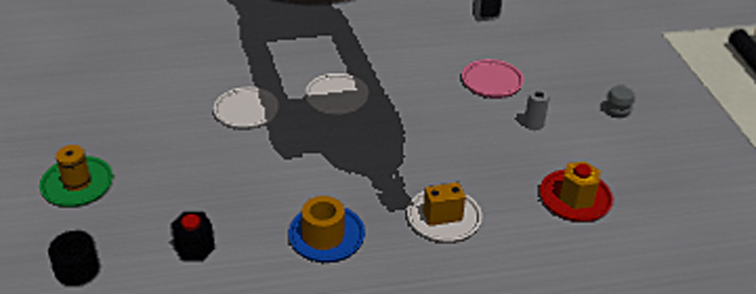

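View pics/side9.png

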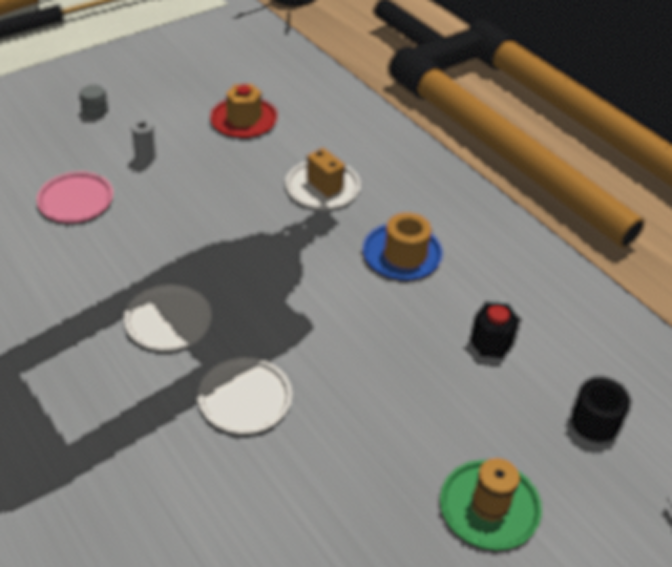

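Both fixed views show all four gold parts upright inside their dishes. In the scene crop the piston is at (73,168) on green, the collar at (323,222) on blue, the block at (445,203) on white and the cap at (580,185) on red. The black parts are where they were, and the gripper is clear of everything.

```bash
python3 -c "
from h import *
print(job.job_done())"
```

```text
the job is handed in; nothing more can be done
None
```

I placed all four gold parts in the order asked and handed the job in at about 24 s of robot time. The cap is in the red dish, the collar in the blue, the piston in the green and the block in the white dish farthest to the robot's left. I lowered each part until the wrist force showed light contact (4 to 11 N) and only then opened the jaws.

The last scene, side and wrist pictures show the parts upright and inside their dishes. The black parts, socket and bumper look unmoved, and the gripper stood open about 0.25 m above the bench. No check failed. My position estimates differed by up to about 3 mm between cameras, well inside the dish clearance. The largest wrist force in any move report was about 24 N, while gripping.

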